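# Put leather-hard dishes away in the damp box and clamp it shut

## Robot

A 7-joint arm with a two-finger parallel gripper is mounted at the origin on the work surface. World frame = base frame: x ahead of the robot, y to its left, z up, the work surface at z = 0. Lengths are in m, angles in rad, forces in N, time in s.
With the tool pointing down it reaches from about 0.35 to 0.9 m from the base axis. Payload 7.2 kg.
Tool frame: the origin (TCP) lies midway between the tips of the shut fingers; the grasp point (between the pads) lies env.pinch_z behind it (env.pinch_z is the distance from the TCP to the grasp point, in m); z points along the fingers, y is the line along which they close (so a half turn about z gives the same grasp; the last joint's range is limited). The gripper opens to 85 mm and grips with 20 to 120 N. Pads are 22 mm wide; open, the fingers measure 114 mm over their backs; the gripper's body (76 mm by 85 mm) begins 54 mm behind the grasp point. The pads swing forward as they close: fully open they stand 13 mm farther back than shut.
Start: joints at [1.062, 0.411, -0.013, 1.596, 0.006, 1.134, -0.082], TCP at [0.267, -0.565, 0.198] pointing down, gripper open.
Joint ranges: [-2.95, 2.95], [-0.29, 1.99], [-1.47, 1.44], [0.14, 2.54], [-1.03, 4.17], [0.13, 1.85], [-2.86, 2.86]. Speed limits (rad/s): [2.39, 2.39, 3.01, 3.01, 3.14, 3.14, 3.14].

## Interface

Orientations are given as [roll, pitch, yaw] about the fixed x, y, z axes, in that order (R = Rz(yaw) Ry(pitch) Rx(roll)).
In Python, from cell import env gives the robot as it stands. Calls block until the motion is done:
- env.move_pose(position, orientation): joint-space move of the TCP to a pose.
- env.move_linear(position, vel=0.15, frame=None, max_force=None): straight line of the TCP; frame=None keeps the orientation; vel is the mean speed in m/s. With max_force (N) it stops when the force on the tool has changed by that much, and returns True; else False.
- env.move_joints(angles): joint-space move.
- env.release() and env.grab(strength=None): open the fingers fully, or close them until they stop; strength is the grip in N (None keeps the last).
- env.pause(seconds).
- env.inverse_kinematics(position, orientation): joint angles nearest the present ones, or None.
- env.camera(name): name is "scene" or "top" or "wrist"; returns the picture (384x512x3 uint8, blue, green, red); there is no depth.
- env.get_calibration(name): a dict with "intrinsics" (3x3 intrinsics, pixels), "R" (3x3) and "t" (3): a world point X has camera coordinates R X + t. Camera axes: x right, y down, z forward; pixel columns grow to the right and rows downward; lengths in m; the calibration is good to about 2 mm. A picture is of the moment at which its call begins: read the wrist's pose just before it. get_calibration takes no time and is no camera call; for the wrist camera it gives the pose at the moment of the call.
A pose or a line that the arm cannot do raises env.IKError and nothing moves.
- env.sign_off(): hands the job in; it is judged then, once.
Readings, each from a call of its own:
- env.current_time_s(): time.
- env.current_qpos(): joint angles.
- env.current_qd(): joint speeds.
- env.current_effort(): joint torques, N m.
- env.current_tool_pos(): TCP position.
- env.current_tcp_rot(): TCP orientation.
- env.current_ft_force(): force on the tool from outside, world axes, zero at the start.
- env.current_ft_torque(): the same for the moment, N m.
- env.current_finger_gap(): finger opening in m.
- env.current_grasp_force(): force on a finger pad.
Only numpy, scipy, OpenCV 4.12 (cv2) and the standard library are available. Lean on these libraries where they do the work, as an engineer would, in place of code of your own. Each camera call takes 0.05 s, during which the arm holds its last target. There are 200 camera calls.

## Task

Lift the damp box's lid past its balance point so that its struts hold it open on their own, and stand every clay dish that is on the table upright on the plaster slab inside the box, side by side. Then close the lid fully, and only once it is down turn both knurled clamp screws on it clockwise until they stop tight. Leave the jar, the bottle and the notebook where they are.

Things in the scene. Friction and masses are not known exactly. Their poses are not given: they have to be found in the camera images.
- box: grey steel box fixed to the table, 200 deep (x) by 300 wide (y) by 100 mm high, walls 10; origin at the centre of its underside, x pointing away from the robot to the hinge side, z up. White plaster slab inside, its top 40 mm above the table. In the two front inner corners are screw posts 24 x 30 mm, slab to rim, at x -78, y +-125 mm. Thin struts on its outer sides
- lid (a joint): lid angle in rad: 0 shut, grows as the front edge is lifted, stop at 1.55 (nearly upright). Lid 200 x 300 x 8 mm, hinged on the box's far (+x) rim. Below the balance point, about 0.7, it sinks shut slowly by itself; above it the struts push it open to the stop and hold it. Forces are under 5 N at the handle, damped
- lid_hinge (a point): point on the lid's hinge line, mid-width, at the lid's underside: in the box's frame x +100, y 0, z +100.5 mm. The lid turns about the box's y axis through it
- lid_handle (a point): middle of the handle, a round steel bar 12 mm thick, 100 mm long along the box's y, on two end posts on the lid's top near its front edge. Lid shut: 170 mm in front of the hinge line (-x), 43 mm above the lid's underside; 29 mm free between bar and lid. It turns with the lid, z being the lid's outward normal
- screw_left (a joint): the left (+y) clamp screw seen from the robot: captive knurled brass head 34 mm across, 22 tall, upright on the lid. Rad: 0 slack, grows CLOCKWISE seen from above, hard stop at 3.6 = tight. Starts at 0 to 0.8; friction 0.05 N m, stays where left, sinks 5 mm per turn. Rides on the lid, does not resist its opening
- screw_right (a joint): the right (-y) clamp screw seen from the robot: captive knurled brass head 34 mm across, 22 tall, upright on the lid. Rad: 0 slack, grows CLOCKWISE seen from above, hard stop at 3.6 = tight. Starts at 0 to 0.8; friction 0.05 N m, stays where left, sinks 5 mm per turn. Rides on the lid, does not resist its opening
- screw_left_top (a point): centre of the top face of the left clamp screw's head, on its axis; with the lid shut it is at x -75, y +120 mm in the box's frame, about 133 mm above the table when tight and up to 3 mm higher when slack. The head is 22 mm tall
- screw_right_top (a point): centre of the top face of the right clamp screw's head, on its axis; with the lid shut it is at x -75, y -120 mm in the box's frame, about 133 mm above the table when tight and up to 3 mm higher when slack. The head is 22 mm tall
- dish0: leather-hard terracotta-brown clay dish, a straight-sided round cup 56 mm across and 36 mm high, 60 to 130 g, rigid; origin at the centre of its underside, z up. It starts upright on the table to the left of the box (+y). Two to four of the four dishes are present
- dish1: leather-hard terracotta-brown clay dish, a straight-sided round cup 56 mm across and 36 mm high, 60 to 130 g, rigid; origin at the centre of its underside, z up. It starts upright on the table to the left of the box (+y). Two to four of the four dishes are present
- dish2: leather-hard terracotta-brown clay dish, a straight-sided round cup 56 mm across and 36 mm high, 60 to 130 g, rigid; origin at the centre of its underside, z up. It starts upright on the table to the left of the box (+y). Two to four of the four dishes are present
- dish3: leather-hard terracotta-brown clay dish, a straight-sided round cup 56 mm across and 36 mm high, 60 to 130 g, rigid; origin at the centre of its underside, z up. It starts upright on the table to the left of the box (+y). Two to four of the four dishes are present
- jar: bystander: green glass jar, 72 mm across, 100 mm high, standing to the right of the box; origin at the centre of its underside
- bottle: bystander: brown glass bottle with black cap, 60 mm across, 150 mm high, standing beyond the dishes; origin at the centre of its underside
- notebook: bystander: black notebook 100 x 140 x 16 mm lying on the table at the right, near the robot; origin at the centre of its underside
There are look-alikes about, which are no part of the job. What is shaped like the dish1 but turquoise is not meant. Leave any yellow look-alike of the dish2 alone.

How it is judged:
On the way, in this order (a step that is already met when the one before it is completed fails the run):
1. the lid stands open on its struts, untouched (value of joint lid above 1.4 rad and contact force between each of the arm, the fingers and lid below 0.1 N), for 0.5 s.
2. every dish stands upright on the slab in the open box, released (x of dish0 in the frame of box between -0.08 and 0.08 m and y of dish0 in the frame of box between -0.13 and 0.13 m and z of dish0 in the frame of box between 0.034 and 0.046 m and angle between each of dish0, dish1, dish2, dish3's own z axis and vertical below 0.2 rad and linear speed of each of dish0, dish1, dish2, dish3 below 0.03 m/s and contact force between the fingers and dish0 below 0.2 N and x of dish1 in the frame of box between -0.08 and 0.08 m and y of dish1 in the frame of box between -0.13 and 0.13 m and z of dish1 in the frame of box between 0.034 and 0.046 m and contact force between the fingers and dish1 below 0.2 N and x of dish2 in the frame of box between -0.08 and 0.08 m and y of dish2 in the frame of box between -0.13 and 0.13 m and z of dish2 in the frame of box between 0.034 and 0.046 m and contact force between the fingers and dish2 below 0.2 N and x of dish3 in the frame of box between -0.08 and 0.08 m and y of dish3 in the frame of box between -0.13 and 0.13 m and z of dish3 in the frame of box between 0.034 and 0.046 m and contact force between the fingers and dish3 below 0.2 N and value of joint lid above 1.2 rad), for 0.2 s.
3. the lid is shut (value of joint lid below 0.03 rad), for 0.2 s.
4. both clamp screws are tight with the lid shut (value of joint each of screw_left, screw_right above 3.45 rad and value of joint lid below 0.03 rad), for 0.2 s.
At the end, for the whole second after the job is handed in: lid shut (within 0.03 rad), both clamp screws turned to their stop (above 3.45 of 3.6 rad), and every dish that was present stands upright (within 0.2 rad) on the plaster slab inside the box, within the walls, none on top of another, at rest and released (all of step 4 and x of dish0 in the frame of box between -0.08 and 0.08 m and y of dish0 in the frame of box between -0.13 and 0.13 m and z of dish0 in the frame of box between 0.034 and 0.046 m and angle between each of dish0, dish1, dish2, dish3's own z axis and vertical below 0.2 rad and linear speed of each of dish0, dish1, dish2, dish3 below 0.03 m/s and contact force between the fingers and dish0 below 0.2 N and x of dish1 in the frame of box between -0.08 and 0.08 m and y of dish1 in the frame of box between -0.13 and 0.13 m and z of dish1 in the frame of box between 0.034 and 0.046 m and contact force between the fingers and dish1 below 0.2 N and x of dish2 in the frame of box between -0.08 and 0.08 m and y of dish2 in the frame of box between -0.13 and 0.13 m and z of dish2 in the frame of box between 0.034 and 0.046 m and contact force between the fingers and dish2 below 0.2 N and x of dish3 in the frame of box between -0.08 and 0.08 m and y of dish3 in the frame of box between -0.13 and 0.13 m and z of dish3 in the frame of box between 0.034 and 0.046 m and contact force between the fingers and dish3 below 0.2 N); the robot touches nothing.
It fails at once if a clamp screw is run down (past 2 rad) while the lid is open (value of joint lid above 0.15 rad and value of joint any of screw_left, screw_right above 2 rad).
It fails at once if the jar, the bottle or the notebook is moved more than 30 mm or tipped (distance of any of jar, bottle, notebook from where it was at the start of the episode above 0.03 m or angle between any of jar, bottle, notebook's own z axis and vertical above 0.3 rad).
Of dish0, dish1, dish2, dish3 only 2 to 4 are there at a start; the rules pass over those that are not, and their reading is None.
At some moment in a run one of dish0, dish1, dish2, dish3 may be knocked a few centimetres aside while the robot is not near it.
It also fails if it takes over 210 s, if anything falls off the work surface, if the arm or the gripper's body presses on something with over 40 N, if the wrist force passes 120 N, or if a joint passes its speed limit or range.

## Working session

There is one attempt and no reset: what is moved stays moved. The work goes in short steps, each a Python script; the robot and the scene stay as the last script left them, time stands still between calls to the robot, and variables do not carry over. Pictures are saved under pics/ and viewed, at most 14 in all, crops included, and the job is handed in when it is done.

```bash
ls; mkdir -p pics; python3 - <<'E'
from cell import env
import cv2
for n in ("scene","top"):
    im=env.camera(n); cv2.imwrite(f"pics/{n}0.png",cv2.resize(im,(800,600)))
    c=env.get_calibration(n); print(n,c)
print(env.pinch_z, env.current_tool_pos(), env.current_tcp_rot(), env.current_time_s())
E
```

```text
pics
scene {'intrinsics': array([[374.19062518,   0.        , 249.72937629],
       [  0.        , 374.19062518, 188.36383997],
       [  0.        ,   0.        ,   1.        ]]), 'R': array([[-0.09259008,  0.99555392,  0.0173051 ],
       [ 0.67417091,  0.0754713 , -0.73470924],
       [-0.73274871, -0.05636019, -0.67816138]]), 't': array([ 0.02945764, -0.26443902,  1.72773713])}
top {'intrinsics': array([[457.44649998,   0.        , 256.79065919],
       [  0.        , 457.44649998, 194.0642305 ],
       [  0.        ,   0.        ,   1.        ]]), 'R': array([[-0.02544809, -0.99962702, -0.00991078],
       [-0.99713254,  0.02608887, -0.07103575],
       [ 0.07126781,  0.00807463, -0.99742453]]), 't': array([0.02301619, 0.52986193, 1.41657411])}
0.0187 [ 0.26645814 -0.56480379  0.19734093] [-3.14013724e+00  7.29565850e-05  4.40886396e-01] 0.1
```

View pics/scene0.png

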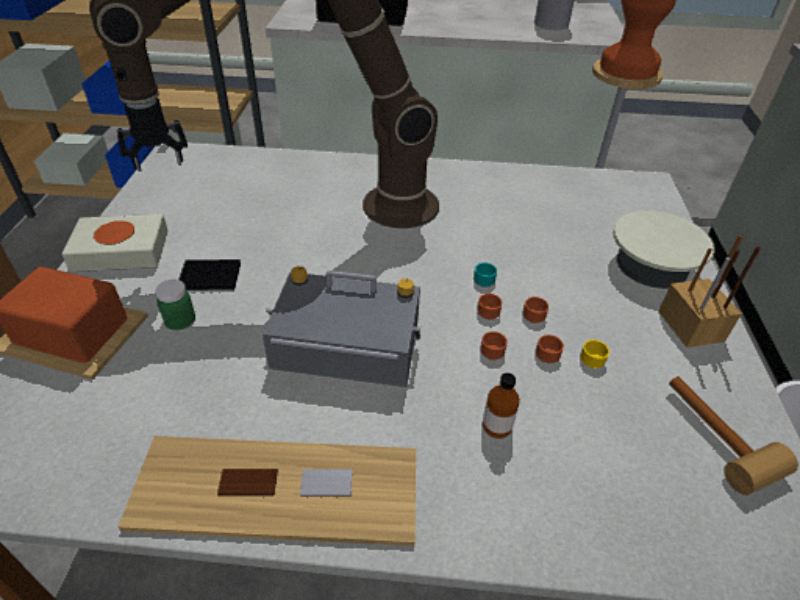

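View pics/top0.png

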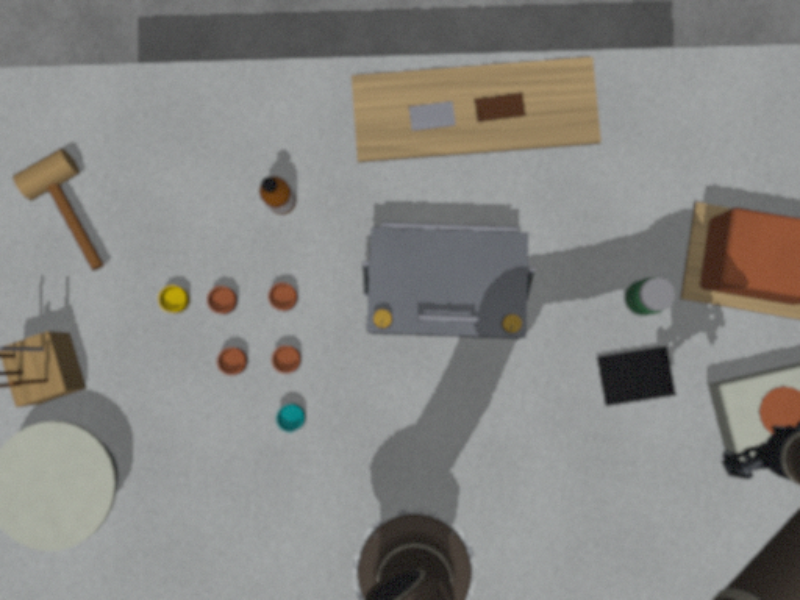

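Top view (800x600): brown dishes are at (223,299), (284,296), (232,360) and (287,358), with yellow at (174,298) and turquoise at (291,417) as look-alikes. The screws are at (382,318) and (512,323), and the handle at (447,313). Scene view: brown at (490,306), (536,309), (494,345) and (549,348). I'll confirm in an enlarged crop and triangulate.

```bash
cat > h.py <<'E'
from cell import env
import numpy as np, cv2
def cal(n):
    c=env.get_calibration(n); return c["intrinsics"],c["R"],c["t"]
def ray(c,uv):
    K,R,t=c; d=R.T@np.linalg.solve(K,[uv[0],uv[1],1.]); return -R.T@t,d/np.linalg.norm(d)
def onplane(c,uv,z):
    o,d=ray(c,uv); return o+d*(z-o[2])/d[2]
def tri(obs):  # [(cal,uv),...] -> point, rms miss
    A=np.zeros((3,3));b=np.zeros(3);L=[]
    for c,uv in obs:
        o,d=ray(c,uv);P=np.eye(3)-np.outer(d,d);A+=P;b+=P@o;L.append((o,P))
    X=np.linalg.solve(A,b); return X,max(np.linalg.norm(P@(X-o)) for o,P in L)
def blobs(im,lo,hi,amin=60):
    m=cv2.inRange(cv2.cvtColor(im,cv2.COLOR_BGR2HSV),lo,hi)
    n,_,s,c=cv2.connectedComponentsWithStats(m)
    return [(c[i],s[i]) for i in range(1,n) if s[i,4]>=amin]
E
python3 - <<'E'
from h import *
ims={n:env.camera(n) for n in("scene","top")}; C={n:cal(n) for n in ims}
a=cv2.resize(ims["top"][160:290,90:350],(800,400),interpolation=cv2.INTER_CUBIC)
b=cv2.resize(ims["scene"][155:245,160:400],(530,200),interpolation=cv2.INTER_CUBIC)
cv2.imwrite("pics/crop1.png",np.vstack([a,np.pad(b,((0,0),(0,270),(0,0)))]))
for n in ims:
    for c,s in blobs(ims[n],(3,110,50),(16,255,255)): 
        if 80<s[4]<600: print(n,c.round(1),s)
s=.64
prs={'sl':((405,286),(382,317)),'sr':((299,273),(512,322)),
'd0':((490,300),(287,355)),'d1':((536,302),(232,357)),'d2':((494,339),(284,293)),'d3':((549,342),(223,296)),
'hl':((375,292),(419,316)),'hr':((329,274),(477,318))}
for k,(u,v) in prs.items():
    X,e=tri([(C["scene"],np.array(u)*s),(C["top"],np.array(v)*s)]);print(k,X.round(4),round(e,4))
E
```

```text
scene [47.4 25.4] [ 29  20  38  12 127]
scene [ 7.2 80.9] [ 0 76 18 13 81]
scene [15.1 95.7] [  2  78  27  39 226]
scene [ 72.5 148.4] [ 60 141  26  16 291]
scene [312.9 195.5] [306 188  15  17 206]
scene [342.4 197.8] [335 190  16  17 210]
scene [315.7 220.6] [308 212  17  18 237]
scene [351.3 222.8] [343 214  18  18 244]
scene [454.7 266.2] [429 241  53  51 481]
scene [321.6 256.7] [312 246  20  21 318]
scene [158.  307.6] [139 300  39  17 574]
scene [  4.2 379. ] [  0 372  13  12  83]
top [319.5  68.2] [304  60  32  18 421]
top [176.6 123.9] [167 114  18  18 193]
top [ 47.2 143.4] [ 30 117  35  54 378]
top [180.9 189.4] [173 182  17  16 214]
top [142.  191.4] [134 184  17  16 224]
top [148.2 230.5] [140 223  17  16 223]
top [182.9 229.3] [175 222  17  16 220]
top [499.6 261.3] [487 248  25  30 574]
sl [0.4978 0.0459 0.1263] 0.0011
sr [ 0.482  -0.193   0.1273] 0.0025
d0 [0.4323 0.2404 0.0431] 0.0039
d1 [0.4313 0.3472 0.0468] 0.0031
d2 [0.5551 0.2452 0.0414] 0.0042
d3 [0.5524 0.3651 0.0428] 0.0032
hl [ 0.499  -0.0215  0.1028] 0.0027
hr [ 0.4903 -0.1256  0.1382] 0.0044
```

View pics/crop1.png

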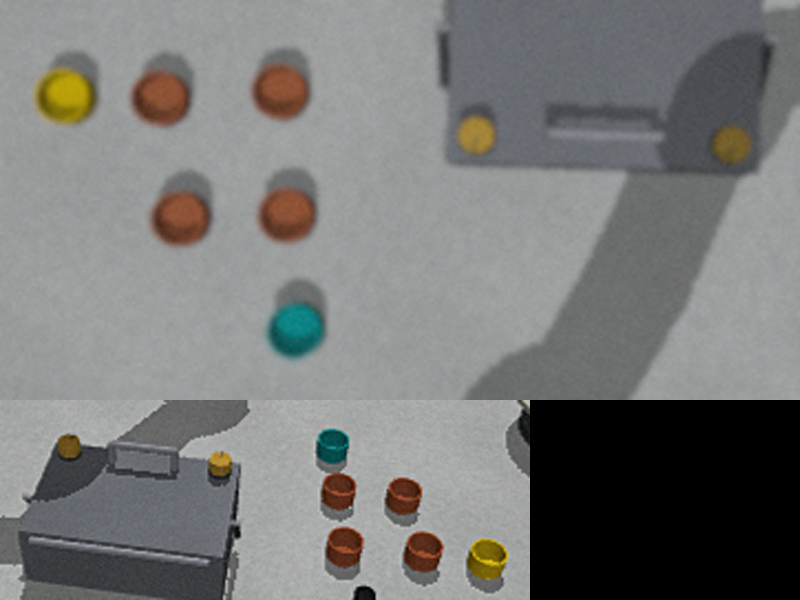

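Four brown dishes are present; yellow and turquoise look-alikes are excluded. The screws triangulate 239.5 mm apart (expected 240) at z≈0.127, so the box has yaw ≈ -0.066 and its centre is at about (0.565, -0.079). I'll go above the handle and check with the wrist camera.

```bash
cat >> h.py <<'E'
sl=np.array([.4978,.0459]); sr=np.array([.482,-.193])
import os,json
if os.path.exists("box.json"): sl,sr=map(np.array,json.load(open("box.json")))
ey=(sl-sr)/np.linalg.norm(sl-sr); ex=np.array([ey[1],-ey[0]]); A=np.arctan2(ex[1],ex[0]); B0=(sl+sr)/2+.075*ex
def W(x,y,z): return np.array([*(B0+x*ex+y*ey),z])
def ori(yaw): return [np.pi,0,yaw]
def yawx():  # tool y along box x, the choice that keeps q7 nearest its middle
    return A+np.pi/2
def bar(th):  # handle centre for lid angle
    c,s=np.cos(th),np.sin(th); return W(.1-.170*c+.043*s,0,.1005+.170*s+.043*c)
def snap(n,f,crop=None):
    im=env.camera(n)
    if crop: im=im[crop[1]:crop[3],crop[0]:crop[2]]
    cv2.imwrite(f"pics/{f}.png",cv2.resize(im,None,fx=min(800/im.shape[1],600/im.shape[0]),fy=min(800/im.shape[1],600/im.shape[0]),interpolation=cv2.INTER_CUBIC))
E
python3 - <<'E'
from h import *
p=env.current_tool_pos(); env.move_linear([p[0],p[1],.40])
for y in (yawx(),yawx()-np.pi):
    q=env.inverse_kinematics(W(-.07,0,.30),ori(y)); print(y, None if q is None else np.round(q,2))
ys=[y for y in (yawx(),yawx()-np.pi)]
qs=[env.inverse_kinematics(W(-.07,0,.30),ori(y)) for y in ys]
i=min((i for i in (0,1) if qs[i] is not None),key=lambda i:abs(qs[i][6]))
env.move_pose(W(-.07,0,.36),ori(ys[i])); print("yaw",ys[i],env.current_tool_pos())
c=cal("wrist"); snap("wrist","w1"); print([x.round(4).tolist() for x in c], B0, A)
for n,p in (("sl",[*sl,.135]),("sr",[*sr,.135]),("bar",bar(0))):
    v=c[0]@(c[1]@np.array(p)+c[2]); print(n,v[:2]/v[2]*800/512)
E
```

```text
1.504756043391233 [ 0.53  0.16 -0.54  1.71  0.09  1.29 -0.1 ]
-1.63683661019856 [-1.06  0.3   1.42  1.79 -0.31  1.31 -2.78]
yaw 1.504756043391233 [ 0.49493983 -0.07548405  0.35990358]
[[[282.9154, 0.0, 258.382], [0.0, 282.9154, 188.8294], [0.0, 0.0, 1.0]], [[0.9976, -0.0688, 0.0017], [-0.066, -0.9494, 0.3071], [-0.0195, -0.3065, -0.9517]], [-0.4994, -0.1281, 0.5202]] [ 0.56473651 -0.07849942] -0.06604028340366358
sl [396.92676051  99.14779808]
sr [398.73495483 359.90646634]
bar [403.3832584  243.16923909]
```

View pics/w1.png

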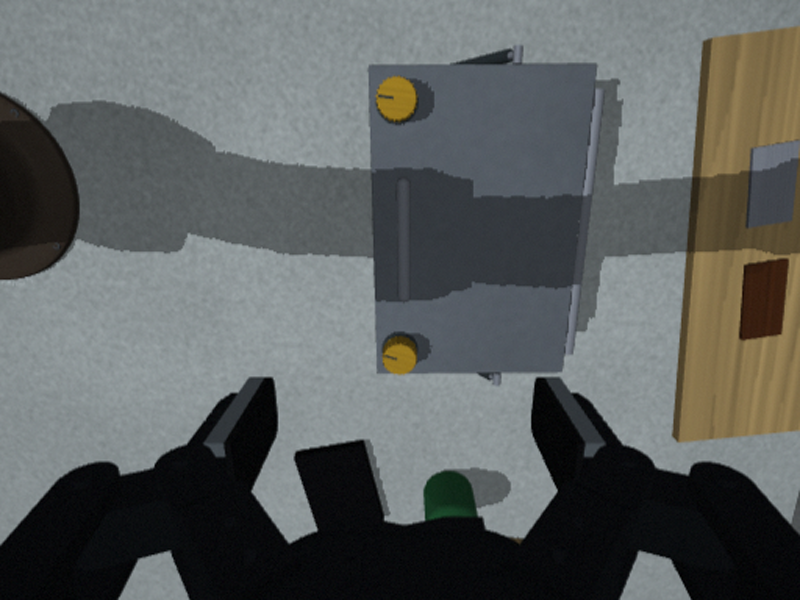

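The wrist view agrees with the model. Screws are seen at (396,99) and (399,356), predicted (397,99) and (399,360); the bar is at (404,241), predicted (403,243). Next I'll open the lid.

```bash
python3 - <<'E'
from h import *
off=np.array([0,0,-.0157])
env.move_linear(bar(0)+[0,0,.06]); print(env.move_linear(bar(0)+off,vel=.08,max_force=15))
env.grab(25); print("gap",env.current_finger_gap(),env.current_ft_force().round(1))
for th in np.arange(.1,1.06,.1):
    env.move_linear(bar(th)+off,vel=.12)
print(env.current_ft_force().round(1),env.current_finger_gap())
env.release(); print("t",env.current_time_s())
p=env.current_tool_pos(); env.move_linear([p[0],p[1],p[2]+.15],vel=.25)
env.move_linear(p+[-.12,0,.15],vel=.25)
env.pause(1); snap("scene","s2",(140,140,420,350)); print(env.current_time_s())
E
```

```text
False
gap -0.0001564518218168245 [ 0.3 -0.7  0.1]
[-0.2  0.3  0.4] 7.591281486847653e-05
t 10.55
12.9833
```

View pics/s2.png

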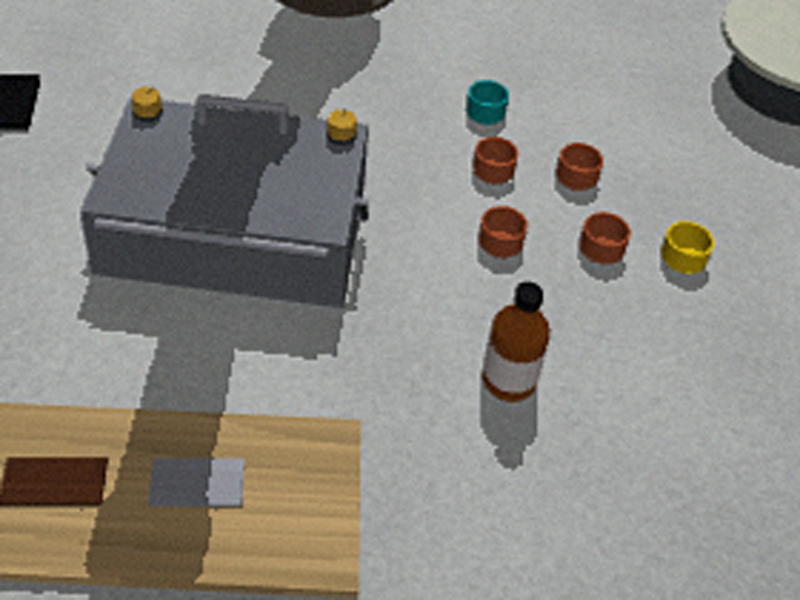

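The lid is still shut because the grip closed empty (gap 0). I'll retry, print the poses and look at the grasp.

```bash
python3 - <<'E'
from h import *
off=np.array([0,0,-.0187])
env.move_linear(bar(0)+[0,0,.10]); print(env.current_tcp_rot()); env.move_linear(bar(0)+off,vel=.08,max_force=15)
print(bar(0)+off,env.current_tool_pos(),env.current_finger_gap())
snap("wrist","w3");env.grab(25);env.pause(.5); print("gap",env.current_finger_gap(),env.current_grasp_force(),env.current_ft_force().round(1),env.current_tool_pos()); snap("wrist","w4")
a,b=cv2.imread("pics/w3.png"),cv2.imread("pics/w4.png")
cv2.imwrite("pics/w34.png",np.hstack([a[200:,100:700],b[200:,100:700]])[:, :, :]); im=cv2.imread("pics/w34.png"); cv2.imwrite("pics/w34.png",cv2.resize(im,(800,267)))
E
```

```text
[3.14020339e+00 1.26167300e-04 1.50467696e+00]
[ 0.4948891  -0.07387996  0.1248    ] [ 0.49520538 -0.07390486  0.12521838] 0.08554455353522258
gap -0.0004009989855857564 0.0 [ 0.3 -0.7  0. ] [ 0.49487063 -0.07388046  0.12479105]
```

View pics/w34.png

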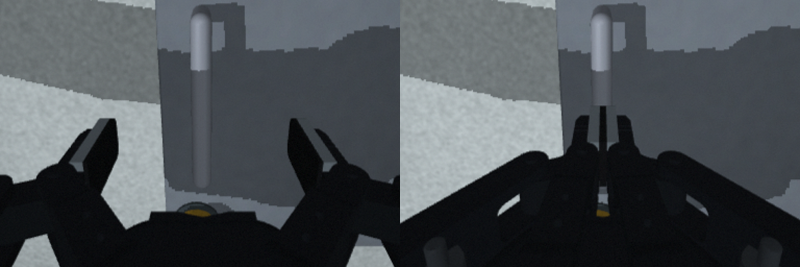

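The fingers shut above the bar, so the bar must be lower than assumed or lie elsewhere. I'll triangulate the bar ends from the two wrist heights: w1 at (404,181)/(403,299), w3 at (400,212)/(401,479).

```bash
python3 - <<'E'
from h import *
K,R,t=cal("wrist"); C=-R.T@t; p=env.current_tool_pos()
def at(P): o=C-p+np.array(P); return (K,R,-R@o)
c1=at([.49494,-.07548,.35990]);c3=at([.49521,-.07390,.12522]); s=.64
for n,u,v in(("hl",(404,181),(400,212)),("hr",(403,299),(401,479))):
    X,e=tri([(c1,np.array(u)*s),(c3,np.array(v)*s)]);print(n,X.round(4),round(e,4))
v=K@(R@p+t);print("tcp px",v[:2]/v[2]/s)
for z in (.15,.1435,.125,.11):
    v=K@(R@np.array([p[0],p[1],z])+t);print(z,v[:2]/v[2]/s)
print(env.current_finger_gap())
w=cv2.imread("pics/w4.png")[300:600,300:520]; cv2.imwrite("pics/w4c.png",cv2.resize(w,(440,600),interpolation=cv2.INTER_CUBIC))
E
```

```text
hl [ 0.4977 -0.0237  0.0744] 0.0012
hr [ 0.4908 -0.125   0.1478] 0.0004
tcp px [404.2648676  344.64342462]
0.15 [404.46968797 372.18865679]
0.1435 [404.41141201 364.35142479]
0.125 [404.26620844 344.8237471 ]
0.11 [404.16675926 331.44934026]
-0.0002775865082713832
```

View pics/w4c.png

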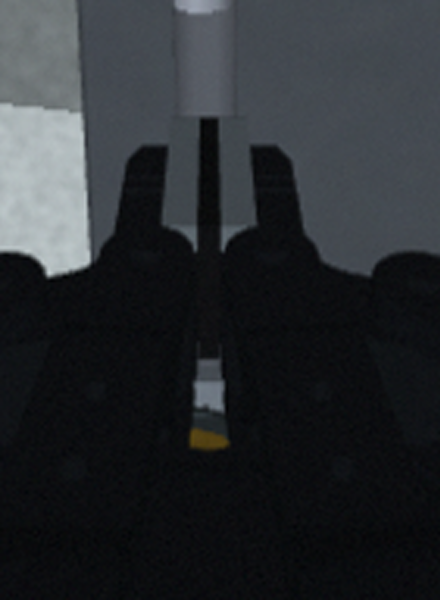

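The pads look shut with the bar not between them. I'll probe the bar's top by touching down gently with shut fingers.

```bash
python3 - <<'E'
from h import *
b=bar(0)
env.release(); env.move_linear([b[0],b[1],.22]); env.grab(25); env.pause(.3)
f0=env.current_ft_force(); r=env.move_linear([b[0],b[1],.112],vel=.04,max_force=4)
print(r,env.current_tool_pos(),env.current_ft_force()-f0,env.current_finger_gap())
env.move_linear([b[0],b[1],.20])
# touch the lid plate between handle and left screw
q=W(-.05,.085,.20); env.move_linear(q); r=env.move_linear(q*[1,1,0]+[0,0,.095],vel=.04,max_force=4)
print(r,env.current_tool_pos()); env.move_linear(q); env.release(); print(env.current_time_s())
E
```

```text
True [ 0.49478794 -0.07392326  0.11576888] [-0.79543703 -0.03593589  5.22589374] 0.00020309756912396227
False [0.52054086 0.00959697 0.09510844]
28.0167
```

Shut fingers met the bar at TCP z=0.116, where 0.1495 was expected. Either the tool tips or the box height are off by about 34 mm. I'll probe the table and the lid to tell which.

```bash
python3 - <<'E'
from h import *
env.grab(25)
def probe(q,lo):
    env.move_linear([q[0],q[1],.2]); r=env.move_linear([q[0],q[1],lo],vel=.04,max_force=4)
    print(r,env.current_tool_pos(),env.current_ft_force().round(1)); env.move_linear([q[0],q[1],.2])
probe(W(-.05,.085,0),.06)
probe(W(-.18,.085,0),-.04)
env.release(); print(env.current_time_s())
E
```

```text
True [0.52043947 0.00959319 0.07486425] [-2.1  0.1  7. ]
True [ 0.39087569  0.01812874 -0.03314228] [-1.1  0.2  8.3]
41.4167
```

The table contact at TCP z=-0.033 settles it: the real fingertips sit 33.5 mm behind the reported TCP, and the box and lid heights are as stated. I'll correct every tool height by -33.5 mm and open the lid.

```bash
cat >> h.py <<'E'
DZ=np.array([0,0,-.0335])   # real tips sit this far above the reported TCP (probed on the table)
def tip(p,vel=.15,max_force=None): return env.move_linear(np.array(p)+DZ,vel=vel,max_force=max_force)
E
python3 - <<'E'
from h import *
off=np.array([0,0,-.0187])
tip(bar(0)+[0,0,.06]); print(tip(bar(0)+off,vel=.08,max_force=15))
env.grab(25); print("gap",env.current_finger_gap(),env.current_ft_force().round(1))
if env.current_finger_gap()>.008:
    for th in np.arange(.1,1.06,.1): tip(bar(th)+off,vel=.12)
    print(env.current_ft_force().round(1),env.current_finger_gap())
    env.release()
    p=env.current_tool_pos(); env.move_linear([p[0],p[1],p[2]+.15],vel=.25)
    env.move_linear(p+[-.12,0,.15],vel=.25)
    env.pause(1.5)
snap("scene","s5",(140,100,420,310)); print(env.current_time_s())
E
```

```text
False
gap 0.010952131781448354 [-3.8 -0.1  3.3]
[-1.5  0.5  7.5] 0.011007784884911043
50.9583
```

View pics/s5.png

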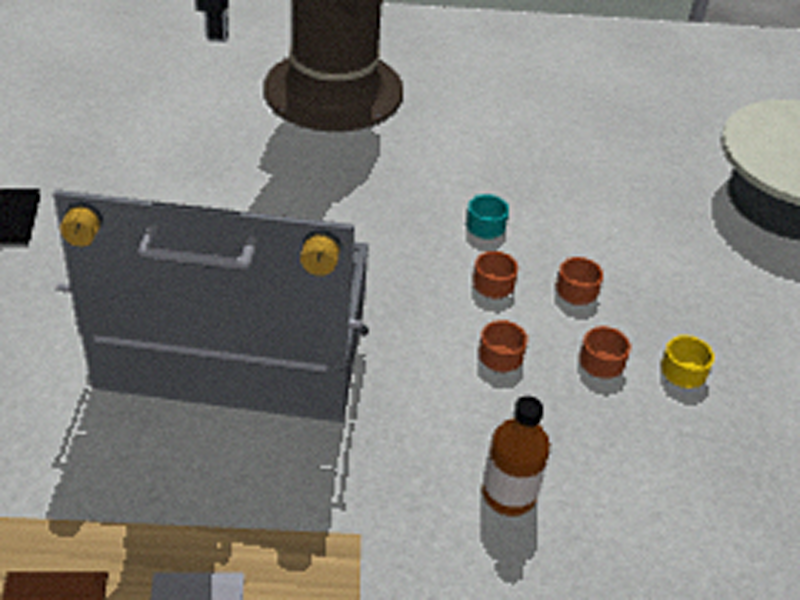

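The lid stands open on its struts. Now the dishes: I'll locate them afresh in the top view before each grasp, starting with one.

```bash
cat >> h.py <<'E'
def dishes():  # brown blobs in the dish area on the table, top view, world xy
    im=env.camera("top"); c=cal("top"); out=[]
    for u,s in blobs(im,(3,110,50),(16,255,255)):
        if 140<s[4]<320:
            X=onplane(c,u,.03)
            if .30<X[0]<.68 and X[1]>.12: out.append(X[:2])
    return out
def pick_place(slot):
    ds=dishes(); d=min(ds,key=lambda v:v[1]+.3*v[0]); print(len(ds),[v.round(3).tolist() for v in ds],"->",d.round(4))
    env.move_pose(np.array([*d,.16])+DZ,ori(yawx()))
    hit=tip([*d,.006],vel=.12,max_force=8); env.grab(25); env.pause(.2); g=env.current_finger_gap()
    print("hit",hit,"gap",round(g,4),env.current_grasp_force())
    if not .045<g<.065: env.release(); tip([*d,.16]); return False
    tip([*d,.19],vel=.25); s=W(.01,slot,0)
    tip([s[0],s[1],.19],vel=.3); print("gap",round(env.current_finger_gap(),4))
    tip([s[0],s[1],.08],vel=.2); h=tip([s[0],s[1],.046],vel=.05,max_force=5)
    print("down",h,env.current_tool_pos()-DZ); env.release(); tip([s[0],s[1],.21],vel=.25); print(env.current_time_s()); return True
E
python3 - <<'E'
from h import *
env.move_pose(W(-.02,.0,.25),ori(yawx()))
pick_place(-.102)
snap("wrist","w6")
E
```

```text
4 [[0.55, 0.246], [0.547, 0.368], [0.425, 0.349], [0.426, 0.241]] -> [0.4256 0.2412]
hit False gap 0.0556 25.670271813869476
gap 0.0553
down True [ 0.56727132 -0.18090676  0.04639087]
60.0417
```

View pics/w6.png

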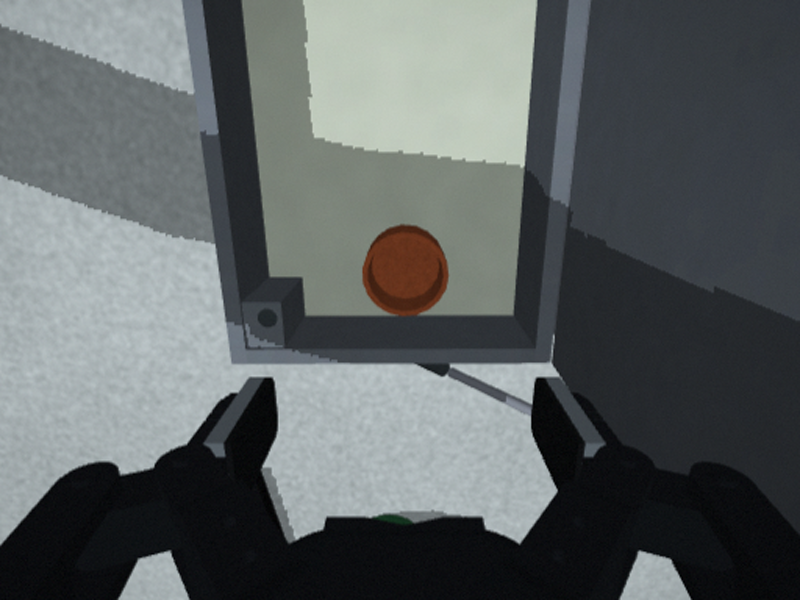

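The first dish stands upright on the slab at (405,270), clear of the post and wall. On to the other three.

```bash
python3 - <<'E'
from h import *
for s in (-.034,.034,.102):
    if not pick_place(s): break
env.pause(.5); print(len(dishes()))
snap("top","t7",(150,100,400,290))
E
```

```text
3 [[0.551, 0.246], [0.547, 0.368], [0.425, 0.349]] -> [0.5506 0.246 ]
hit False gap 0.0551 26.215931475162506
gap 0.0553
down True [ 0.57170311 -0.11316792  0.0462745 ]
68.55
2 [[0.547, 0.368], [0.425, 0.349]] -> [0.425  0.3487]
hit False gap 0.0553 25.955246686935425
gap 0.0553
down True [ 0.57629206 -0.04542046  0.04635432]
77.4
1 [[0.547, 0.368]] -> [0.5472 0.3676]
hit False gap 0.0552 26.563462615013123
gap 0.0556
down True [0.58086427 0.02231492 0.0464317 ]
85.775
0
```

View pics/t7.png

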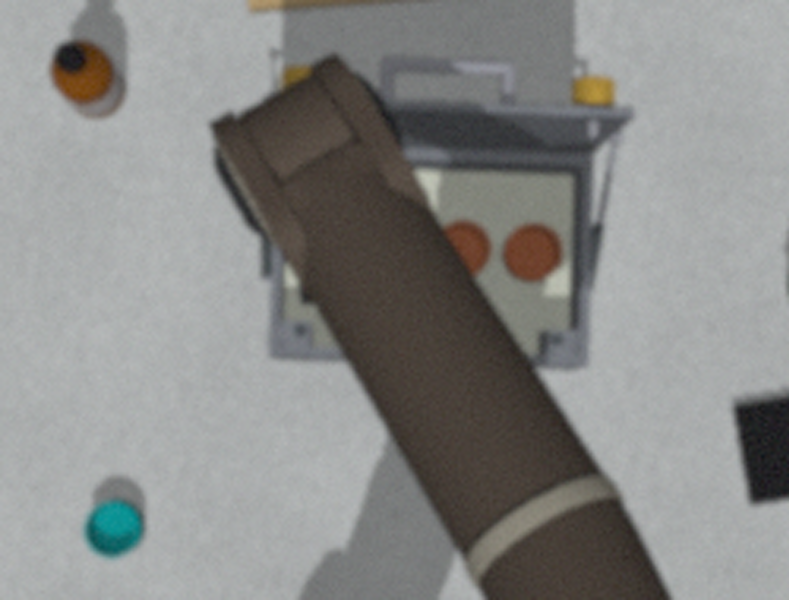

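Two dishes are visible at (462,250) and (531,252); the arm hides the rest. I'll check all four with the wrist camera, then close the lid if all is well.

```bash
python3 - <<'E'
from h import *
tip(W(.0,.0,.36),vel=.3); tip(W(-.02,-.02,.40),vel=.25)
c=cal("wrist"); im=env.camera("wrist"); cv2.imwrite("pics/w8.png",im)
ok=0
for u,s in blobs(im,(3,110,40),(16,255,255),200):
    X=onplane(c,u,.065)[:2]-B0; b=(X@ex,X@ey); print(np.round(b,3),s[2:]); ok+=abs(b[0])<.06 and abs(b[1])<.12
print("ok",ok)
for x,z in((.22,.40),(.185,.30)):
    p=W(x,0,z)+DZ; print(env.inverse_kinematics(p,ori(yawx())))
E
```

```text
[0.01  0.108] [  36   40 1150]
[0.01  0.038] [ 35  36 975]
[ 0.01 -0.03] [ 33  35 906]
[ 0.34  -0.085] [  30   53 1200]
[ 0.01  -0.097] [ 31  34 858]
ok 4
[ 0.36011908  0.79491403 -0.88308829  0.72067119  0.60209722  1.80001712
 -0.25698459]
[ 0.48469021  0.75333069 -0.89403634  1.07379139  0.56276629  1.54199134
 -0.33673554]
```

View pics/w8.png

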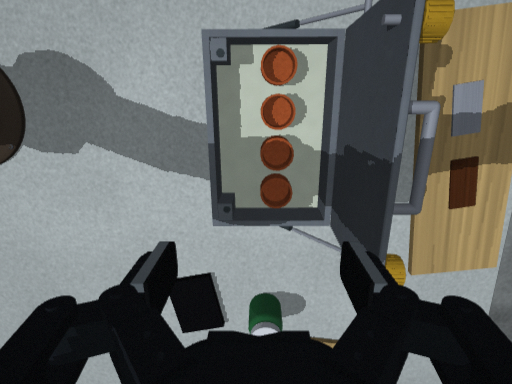

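All four dishes stand in a row at (280,65), (278,110), (277,152) and (276,190). Closing the lid by pushing the bar from behind.

```bash
python3 - <<'E'
from h import *
env.grab(25)
tip(W(.0,0,.38),vel=.3); tip(W(.20,0,.38),vel=.25)
b=bar(1.55); X=np.array([*ex,0])
tip(b+X*.05+[0,0,-.012],vel=.2); f0=env.current_ft_force()
h=tip(b+X*.005+[0,0,-.012],vel=.05,max_force=3); print("touch",h,(env.current_tool_pos()-DZ-b)@X)
for th in np.arange(1.45,.44,-.1):
    tip(bar(th)+X*.016+[0,0,-.010],vel=.1)
    print(round(th,2),(env.current_ft_force()-f0).round(1))
p=env.current_tool_pos(); env.move_linear(p+[0,0,.12],vel=.25); env.pause(2.5)
snap("scene","s9",(140,100,420,310)); print(env.current_time_s())
E
```

```text
touch True 0.01459358486335354
1.45 [2.5 0.4 2.1]
1.35 [ 0.7 -0.5  1.7]
1.25 [0.4 0.8 0.1]
1.15 [ 0.6 -0.2  0.2]
1.05 [ 0.2  1.  -0.2]
0.95 [ 1.3 -0.2 -0.6]
0.85 [-0.5 -0.3 -0.2]
0.75 [-1.1 -0.3  0.9]
0.65 [-0.5 -0.7 -0.3]
0.55 [-1.4  0.2  1.1]
0.45 [-0.7 -0.3 -0.1]
97.725
```

View pics/s9.png

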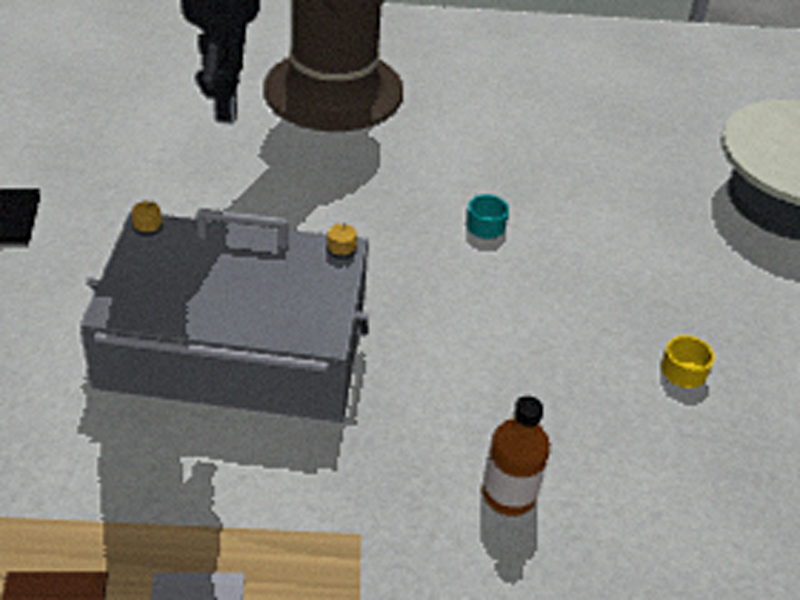

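The lid is down and the jar, bottle and look-alikes are undisturbed. Now the left screw.

```bash
cat >> h.py <<'E'
def screw(side,half=2.1):
    s=W(-.075,.12*side,0); hi=np.array([s[0],s[1],.19])+DZ
    env.release(); p=env.current_tool_pos(); env.move_linear([p[0],p[1],.25],vel=.25)
    env.move_pose(hi,ori(yawx())); q=np.array(env.current_qpos())
    q2=np.array(env.inverse_kinematics(hi,ori(yawx()-.2))); sg=np.sign(q2[6]-q[6])  # q7 sense of clockwise
    q[6]=-sg*half; env.move_joints(q); print("sg",sg,env.current_tool_pos()-DZ-[s[0],s[1],0])
    tip([s[0],s[1],.113],vel=.08,max_force=8); env.grab(30); print("gap",round(env.current_finger_gap(),4),env.current_grasp_force())
    p=env.current_tool_pos(); r=env.current_tcp_rot(); q=np.array(env.current_qpos()); t0=env.current_ft_torque()
    qe=np.array(env.inverse_kinematics(p-[0,0,.0025],r)); qe[6]=q[6]
    for k in np.linspace(0,1,9)[1:]:
        qq=q+(qe-q)*k; qq[6]=q[6]+sg*2*half*k; env.move_joints(qq)
        print(round(2*half*k,2),"Mz",(env.current_ft_torque()-t0)[2].round(2),env.current_ft_force().round(1))
    env.pause(.2); env.release(); env.move_linear(np.array(env.current_tool_pos())+[0,0,.12],vel=.2); print(env.current_time_s())
E
python3 - <<'E'
from h import *
screw(1)
snap("wrist","w10")
E
```

```text
sg -1.0 [ 0.00158712 -0.00047844  0.19144272]
gap 0.033 31.229209899902344
0.52 Mz -0.04 [-1.6  0.3  3.1]
1.05 Mz -0.05 [-2.8 -0.   3.5]
1.58 Mz 0.02 [-3.   0.9  2.8]
2.1 Mz -0.02 [-3.   1.7  2.1]
2.62 Mz -0.05 [-3.4  2.6  0.7]
3.15 Mz 0.04 [-2.3  3.3 -0.8]
3.68 Mz 0.2 [-4.3  2.   0.9]
4.2 Mz 0.32 [0.6 2.  0.9]
109.5333
```

The reaction moment rose to +0.3 N m after about 3.3 rad, so the left screw is at its stop. Now the right one.

```bash
python3 - <<'E'
from h import *
screw(-1)
p=env.current_tool_pos(); env.move_linear([p[0],p[1],.25]); env.move_pose(W(-.07,0,.36),ori(yawx()))
env.pause(.5); snap("wrist","w11",(200,20,420,260)); print(env.current_time_s())
E
```

```text
sg -1.0 [8.61909816e-05 8.01457640e-04 1.89912696e-01]
gap 0.0329 31.404957175254822
0.52 Mz -0.12 [-2.6  1.   2.8]
1.05 Mz -0.06 [-2.3  2.9  1.6]
1.58 Mz -0.04 [-1.8  4.3  1.1]
2.1 Mz -0.05 [-0.7  4.8  0.7]
2.62 Mz -0.05 [ 0.1  5.5 -1.2]
3.15 Mz -0.04 [ 2.4  4.6 -1.3]
3.68 Mz 0.19 [-3.6  3.7  1.4]
4.2 Mz 0.27 [ 1.4  4.1 -1. ]
121.4
123.9833
```

View pics/w11.png

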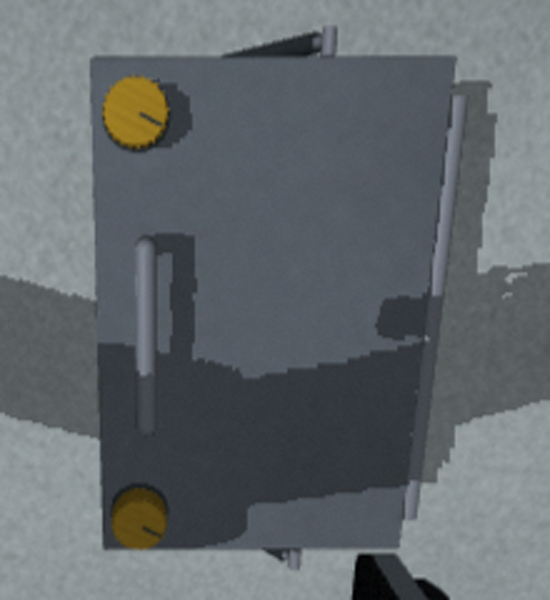

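Both screw marks have turned from pointing left to the same lower-right angle, at (150,118) and (152,532), which fits both being at their stop. The lid is flat and the arm is clear.

```bash
python3 -c "
from h import *
print(env.sign_off())"
```

```text
the job is handed in; nothing more can be done
None
```

I handed in the job at about 124 s: all four clay dishes stand upright on the slab, the lid is shut, both clamp screws are tight by torque and their marks, and the bystanders and look-alikes were left alone; the hand-in gave no verdict.

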